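# Open the bench centrifuge and hold its lid up

### The job

The run is over: turn the bench centrifuge's speed knob fully anticlockwise to its off stop, and only then tug the lid up by its front tab, leaving the catch slide at home, to find out whether the worn catch is holding it. If it is held, push the catch slide all the way out, to the right as seen from the machine's front, to release it. Lift the lid about 60 degrees and finish with the gripper still holding it up there, for it would fall shut by itself; do not disturb the things standing around.

Things in the scene. Friction and masses are not known exactly. Their poses are not given: they have to be found in the camera images.
- centrifuge: White bench centrifuge with a grey lid, 280 mm deep (x) x 250 wide (y) x 128 high, fixed. Origin: centre of its underside; x points from its front to its back. The front 78 mm is a flat control deck 72 mm above the bench, with the speed knob at its left (x -102, y +76 mm) and the catch slide at its right (x -102, y -66); behind it the lid (flat top 117 mm, dome 128 mm high) covers the rotor.
- speed_knob_grip (a point): Point on the vertical axis of the black speed knob, 109 mm above the bench and 7 mm below the knob's top. The knob is an upright bar grip 36 mm long, 14 mm thick, 32 mm high on a flat skirt whose top is 86 mm above the bench. The bar lies along this point's own x axis, which is the centrifuge's x axis at joint value 0.
- speed_knob (a joint): Speed knob, rad: 0 = off, the anticlockwise end stop; grows clockwise seen from above, up to 2.45. Stays where it is left; turning takes about 0.03 N m.
- lid_tab (a point): Middle of the grey tab on the lid's front edge; moves with the lid. The tab is 28 mm wide (centrifuge y), 14 mm thick and sticks out 46 mm; this point is 24 mm out from the lid's edge, 218 mm from the hinge axis, 108 mm above the bench when shut, 36 mm above the deck. Pinched by its two sides from above, it can turn between the pads as the lid swings.
- lid_hinge (a point): Middle of the lid's hinge axis, which runs along the centrifuge's y, at its back, 104 mm above the bench; 130 mm behind the centrifuge's origin. Fixed.
- lid (a joint): Lid angle, rad: 0 = shut, grows as the front rises, stop at 1.3. The lid weighs 0.28 to 0.46 kg (under 2.5 N at the tab), has no stay and falls shut. If the catch has caught, it rises only about 4 mm at the tab (0.017 rad) and then stands fast against more than 20 N; if not, it just lifts. Which of the two cannot be seen from outside.
- slide_grip (a point): Middle of the grip of the black catch slide on the deck, 85 mm above the bench; moves with the slide. The grip block is 13 mm thick along the way it slides (centrifuge y), 22 mm long in x, and stands 19 mm above the deck; 6 mm of it are above this point.
- catch_slide (a joint): Catch slide, m: 0 = home (start); grows towards the machine's right-hand side (centrifuge -y), end stop at 0.014. Takes about 1.5 to 2.5 N and stays where it is left. Pushed out it draws the hidden bolt off the lid's striker (free from 0.010 on), and the bolt stays drawn. At home the bolt may or may not have caught.
- tube_rack: Bystander: blue rack 71 x 150 x 67 mm with capped tubes, right of the centrifuge; origin at the centre of its underside, long side along its own y.
- beaker: Bystander: glass beaker, 74 mm across and 93 mm high, left of the centrifuge; origin at the centre of its underside.
- petri_dish: Bystander: closed petri dish, 58 mm across and 17 mm high, left of the centrifuge; origin at the centre of its underside.

How it is judged (in metres and radians):
On the way, in this order (a step that is already met when the one before it is completed fails the run):
1. the speed knob is at its off stop (within 0.08 rad), the lid still shut (value of joint speed_knob below 0.08 rad and value of joint lid below 0.006 rad), for 0.2 s.
2. the lid is tugged: raised at least 0.008 rad (under 2 mm at the tab) by the gripper with the catch slide at home (value of joint lid above 0.008 rad and value of joint catch_slide below 0.003 m and contact force between the fingers and lid above 0.3 N), for 0.1 s.
At the end, for the whole second after the job is handed in: The lid is held up by the fingers, at rest, at an angle above 0.85 rad (49 degrees), and the speed knob is at its off stop (within 0.1 rad) (value of joint lid above 0.85 rad and contact force between the fingers and lid above 0.3 N and velocity of joint lid between -0.05 and 0.05 rad/s and value of joint speed_knob below 0.1 rad); the arm keeps its last pose, push and grip.
It fails at once if the lid is lifted while the speed knob is not yet off (value of joint lid above 0.03 rad and value of joint speed_knob above 0.2 rad).
It fails at once if a bystander is moved more than 30 mm or tipped (distance of any of tube_rack, beaker, petri_dish from where it was at the start of the episode above 0.03 m or angle between any of tube_rack, beaker's own z axis and vertical above 0.5 rad).
It also fails if it takes over 72 s, if anything falls off the work surface, if the arm or the gripper's body presses on something with over 40 N, if the wrist force passes 120 N, or if a joint passes its speed limit or range.

### The arm

A 6-joint arm with a two-finger parallel gripper is mounted at the origin on a cart in front of the work surface, level with it; the furniture and walls round the work are solid. World frame = base frame: x ahead of the robot, y to its left, z up, the work surface at z = 0. Lengths are in m, angles in degrees, forces in N, time in s.
With the tool pointing down it reaches from about 0.325 to 0.775 m from the base axis. Payload 9.3 kg.
Tool frame: the origin (TCP) lies midway between the tips of the shut fingers; the grasp point (between the pads) lies 19 mm behind it; z points along the fingers, y is the line along which they close (so a half turn about z gives the same grasp; the last joint's range is limited). The gripper opens to 85 mm and grips with 20 to 120 N. Pads are 22 mm wide; open, the fingers measure 114 mm over their backs; the gripper's body (76 mm by 85 mm) begins 54 mm behind the grasp point. The pads swing forward as they close: fully open they stand 13 mm farther back than shut.
Start: joints at [60.585, 14.817, 1.232, 76.415, 0, 81.257], TCP at [0.194, 0.515, 0.207] pointing down, gripper open.
Joint ranges: [-174.27, 174.27], [-52.1, 104.24], [-59.71, 78.15], [-110.17, 111.67], [-87.03, 83.33], [-180, 180]. Speed limits (degrees/s): [127.2, 127.2, 159.86, 180, 180, 180].

### API

Orientations are given as [roll, pitch, yaw] about the fixed x, y, z axes, in that order (R = Rz(yaw) Ry(pitch) Rx(roll)).
In Python, from workcell import ctrl gives the robot as it stands.
- The arm moves only by the shell command python3 inch.py [OPENING], which reads ROWS from standard input. ROWS is a JSON object whose key "rows" holds a list of rows, 1 to 20 of them, each of 6 numbers: dx, dy, dz in a scale on which 1.0 is 100 cm, then a rotation vector rx, ry, rz in fractions of the full range, 1 being 90 degrees; each row is the pose to reach, as a shift and turn from the pose commanded when the command began, along the tool's axes at that moment; what a row does not reach only later rows make up. A row lasts 1/12 s, in which the tool goes at most 0.0417 m and 7.16 degrees, less where a joint would pass 70% of its speed; a pose out of reach is approached as far as the arm can. OPENING is the finger opening in m, set as the command begins (- or left out keeps the last). The fingers move at their own pace and stop on an object; the grip force is fixed at half the most. Time passes only in rows, so rows that do not move let the fingers close. It prints the time, the measured TCP pose, the force, the opening and the grip force at its end. Shift and turn numbers lie between -1 and 1, and a call with a number outside is refused. Input that does not fit is refused with a message, and nothing moves.
- ctrl.observe(): the state, without advancing time (a new reading comes with each control period).
- ctrl.capture(name): name is "scene" or "top"; returns a dict with "frame" (480x640x3 uint8, red, green, blue), "intrinsics" (3x3 intrinsics, pixels), "extrinsics" (4x4, takes a point from camera to world coordinates). Camera axes: x right, y down, z forward; pixel columns grow to the right and rows downward; lengths in m; the calibration is good to about 2 mm. A picture is of the moment at which its call begins. There is no depth.
- ctrl.close_job(): hands the job in; it is judged then, once.
The state is a dict: "time": time; "q": joint angles; "dq": joint speeds; "joint_torque": joint torques, N m; "tcp_pos": TCP position; "orientation": TCP orientation; "ft_force": force on the tool from outside, world axes, zero at the start; "moment": the same for the moment, N m; "finger_gap": finger opening in m; "gripper_force": force on a finger pad.
Only numpy, scipy, OpenCV 4.12 (cv2) and the standard library are available. Lean on these libraries where they do the work, as an engineer would, in place of code of your own. Each camera call takes 0.05 s, during which the arm holds its last target. There are 200 camera calls.

## Working session

There is one attempt and no reset: what is moved stays moved. The work goes in short steps, Python scripts to look and compute and a shell command to move; the robot and the scene stay as the last step left them, time stands still between calls to the robot, and variables do not carry over. Pictures are saved under pics/ and viewed, at most 10 in all, crops included, and the job is handed in when it is done.

```bash
ls; mkdir -p pics; python3 - <<'E'
from workcell import ctrl
import cv2,numpy as np
for n in("scene","top"):
    c=ctrl.capture(n);cv2.imwrite(f"pics/{n}0.png",c["frame"][:,:,::-1]);np.savez(f"pics/{n}0.npz",**c)
    print(n,c["intrinsics"].tolist(),c["extrinsics"].round(4).tolist())
print(ctrl.observe())
E
```

```text
inch.py
pics
workcell.py
scene [[472.8610420160772, 0.0, 316.0621032922152], [0.0, 472.8610420160772, 235.46695530691136], [0.0, 0.0, 1.0]] [[0.9037, -0.3203, 0.2842, 0.3006], [-0.428, -0.6541, 0.6237, -0.2757], [-0.0139, -0.6852, -0.7282, 0.7234], [0.0, 0.0, 0.0, 1.0]]
top [[576.7418540181473, 0.0, 315.3730838306961], [0.0, 576.7418540181473, 237.11088845595467], [0.0, 0.0, 1.0]] [[0.0228, -0.9897, 0.141, 0.392], [-0.9997, -0.0244, -0.0095, 0.2676], [0.0128, -0.1408, -0.99, 1.2201], [0.0, 0.0, 0.0, 1.0]]
{'time': 0.1, 'q': array([ 6.05843189e+01,  1.48487949e+01,  1.19538502e+00,  7.64184066e+01,
       -1.86171989e-03,  8.12557300e+01]), 'dq': array([-0.02263061, -0.07881635, -0.01781304, -0.07125015, -0.02207047,
        0.00306818]), 'joint_torque': array([ 5.06207318e-03, -5.56693447e+01,  3.45070124e+01,  1.16436370e-02,
       -1.64046560e-04, -1.43785468e-05]), 'tcp_pos': array([0.19403314, 0.51432746, 0.20642351]), 'orientation': array([-1.79928735e+02, -9.07777654e-03,  1.59328584e+02]), 'ft_force': array([ 0.38296283, -0.16772176, -0.21993918]), 'moment': array([ 0.0143737 ,  0.05490121, -0.0564491 ]), 'gripper_force': 0.0, 'finger_gap': 0.08534838689279135}
```

View pics/top0.png

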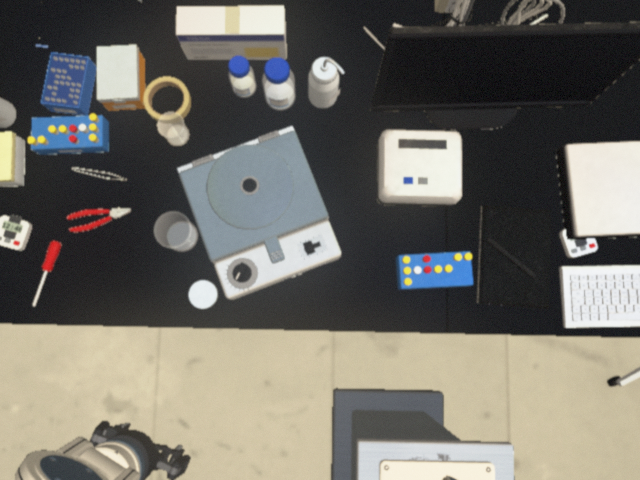

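View pics/scene0.png

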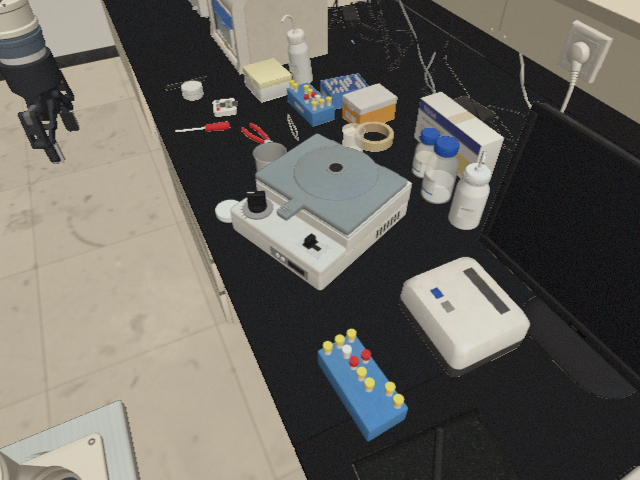

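The top view shows the centrifuge with its lid at about (255,195), knob (243,272), tab (275,250) and slide (312,246). The beaker is at (177,232), the petri dish at (203,294) and the rack at (435,270). The scene view agrees. Next I'll zoom in on the controls.

```bash
cat > h.py <<'E'
import numpy as np,cv2
def load(n):return np.load(f"pics/{n}.npz")
def ray(c,u,v):
    T=c["extrinsics"];d=T[:3,:3]@np.linalg.inv(c["intrinsics"])@[u,v,1];return T[:3,3],d
def onz(c,u,v,z):
    o,d=ray(c,u,v);return o+d*(z-o[2])/d[2]
def proj(c,p):
    T=np.linalg.inv(c["extrinsics"]);q=c["intrinsics"]@(T[:3,:3]@p+T[:3,3]);return q[:2]/q[2]
E
python3 - <<'E'
from h import *
t=load("top0")["frame"][:,:,::-1];s=load("scene0")["frame"][:,:,::-1]
a=cv2.resize(t[215:305,195:345],None,fx=4.0,fy=4.0,interpolation=2)
b=cv2.resize(s[170:270,215:365],None,fx=4.0,fy=4,interpolation=2)
a=cv2.resize(a,(450,270));cv2.imwrite("pics/crop.png",np.vstack([cv2.resize(t[215:305,195:345],(480,288),interpolation=2),cv2.resize(s[180:275,215:375],(480,285),interpolation=2)]))
c=load("top0");hsv=cv2.cvtColor(np.ascontiguousarray(t),cv2.COLOR_BGR2HSV)
for y,x in[(150,270),(220,225),(285,240),(265,300)]:print(hsv[y,x])
roi=np.zeros(t.shape[:2],np.uint8);roi[110:310,160:350]=1
m=cv2.inRange(hsv,(85,40,70),(115,160,190))*roi
m=cv2.morphologyEx(m,cv2.MORPH_OPEN,np.ones((15,15)))
k=max(cv2.findContours(m,0,1)[0],key=cv2.contourArea)
r=cv2.minAreaRect(k);print("lid",r)
q=cv2.boxPoints(r);P=np.array([onz(c,*x,.117) for x in q]);print(q,P.round(4))
m2=cv2.inRange(hsv,(0,0,170),(180,40,255))*roi;m2[:215]=0
m2=cv2.morphologyEx(m2,cv2.MORPH_OPEN,np.ones((3,3)))
k=max(cv2.findContours(m2,0,1)[0],key=cv2.contourArea)
a=cv2.approxPolyDP(cv2.convexHull(k),3,True)[:,0];print(a.tolist(),[onz(c,*map(float,x),.072).round(4).tolist() for x in a])
E
```

```text
[ 97  30 155]
[ 93  22 141]
[ 19  17 168]
[ 90   4 230]Traceback (most recent call last):
  File "<stdin>", line 11, in <module>
ValueError: max() iterable argument is empty
```

View pics/crop.png

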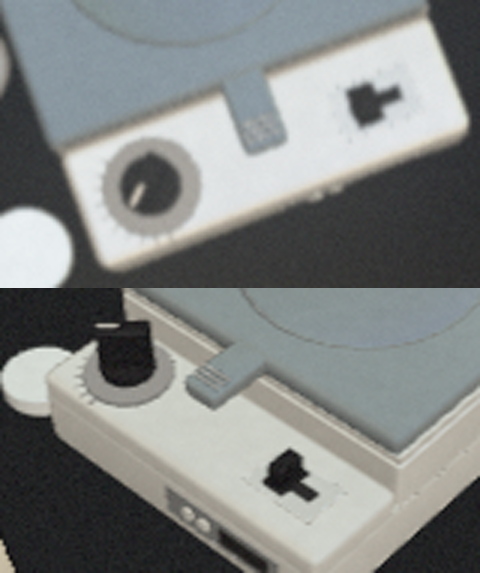

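The crops show the knob with its skirt at about (242,272) in the top view, and its bar top runs from (247,192) to (264,191) in the scene view with the pointer at the left end. The slide is at home with its slot to the right.

```bash
cat > pose.py <<'E'
from h import *
c=load("top0");s=load("scene0")
hsv=cv2.cvtColor(c["frame"],cv2.COLOR_RGB2HSV)
roi=np.zeros(hsv.shape[:2],np.uint8);roi[110:310,165:350]=1
m=cv2.inRange(hsv,(85,14,90),(115,70,185))*roi
m=cv2.morphologyEx(m,cv2.MORPH_OPEN,np.ones((17,17)))
k=max(cv2.findContours(m,0,1)[0],key=cv2.contourArea)
P=np.array([onz(c,*map(float,x),.117)[:2] for x in k[:,0]],np.float32)
r=cv2.minAreaRect(P);print("lid",r)
m2=cv2.inRange(hsv,(0,0,165),(180,45,255))*roi;m2[:215]=0
m2=cv2.morphologyEx(m2,cv2.MORPH_OPEN,np.ones((5,5)))
ks=[k for k in cv2.findContours(m2,0,1)[0]]
k=max(ks,key=cv2.contourArea)
a=cv2.approxPolyDP(cv2.convexHull(k),3,True)[:,0];print([(x.tolist(),onz(c,*map(float,x),.072).round(4).tolist()) for x in a])
A,B=onz(s,246.7,192.3,.116),onz(s,264.3,191.5,.116);print("knob bar",A,B,np.degrees(np.arctan2(*(B-A)[1::-1])),np.linalg.norm(B-A))
# skirt centre, slide top view, tab tip
print("knob skirt",onz(c,195+151/3.2,215+187/3.2,.086)[:2],"slide",onz(c,195+365/3.2,215+104/3.2,.091)[:2],"tab end",onz(c,195+264/3.2,215+148/3.2,.115)[:2])
E
python3 pose.py
```

```text
lid ((0.6325317621231079, 0.3811444640159607), (0.20119044184684753, 0.24478773772716522), 22.371957778930664)
[([328, 221], [0.589, 0.2319, 0.072]), ([340, 250], [0.5307, 0.2067, 0.072]), ([337, 257], [0.5164, 0.2124, 0.072]), ([233, 297], [0.4319, 0.4168, 0.072]), ([226, 295], [0.4355, 0.4308, 0.072]), ([216, 262], [0.5006, 0.4536, 0.072])]
knob bar [0.46608887 0.40715255 0.116     ] [0.49755826 0.39423596 0.116     ] -22.31567351515111 0.034017066308533635
knob skirt [0.47791689 0.39894287] slide [0.5318495  0.26878941] tab end [0.50077295 0.32877359]
```

```bash
cat > go.py <<'E'
# usage: go.py bx by z yaw  (body-frame xy, mm) -> delta along tool axes
import sys,numpy as np
from scipy.spatial.transform import Rotation as R
from workcell import ctrl
O=np.array([.602,.3686]);H=np.radians(22.4);B=np.array([[np.cos(H),-np.sin(H)],[np.sin(H),np.cos(H)]])
o=ctrl.observe();p=o["tcp_pos"];T=R.from_euler("xyz",o["orientation"],degrees=True)
print("t",round(o["time"],2),"body",((B.T@(p[:2]-O))*1e3).round(1),"z",(p[2]*1e3).round(1),"rpy",o["orientation"].round(1),"F",o["ft_force"].round(1),"M",o["moment"].round(2),"gap",round(o["finger_gap"],4),"gf",round(o["gripper_force"],1))
if len(sys.argv)>4:
    a=list(map(float,sys.argv[1:5]));w=np.append(O+B@np.array(a[:2])/1e3,a[2]/1e3)
    G=R.from_euler("xyz",[180,0,a[3]],degrees=True)
    print("row",T.inv().apply(w-p).round(4),(T.inv()*G).as_rotvec(degrees=True).round(1))
E
python3 go.py -102 76 150 154
```

```text
t 0.1 body [-321.7  290.2] z 206.4 rpy [-179.9   -0.   159.3] F [ 0.4 -0.2 -0.2] M [ 0.01  0.05 -0.06] gap 0.0853 gf 0.0
row [-0.3067 -0.0064  0.0564] [-0.1 -0.   5.3]
```

The manual's scale: turns go in shares of 90 degrees. Converting my numbers, 5.3 degrees / 90 = 0.0589.

```bash
echo '{"rows":[[-0.15, -0.003, 0, 0, 0, 0.0278], [-0.307, -0.0064, 0, 0, 0, 0.0589], [-0.307, -0.0064, 0, 0, 0, 0.0589], [-0.307, -0.0064, 0, 0, 0, 0.0589], [-0.307, -0.0064, 0, 0, 0, 0.0589], [-0.307, -0.0064, 0, 0, 0, 0.0589], [-0.307, -0.0064, 0, 0, 0, 0.0589], [-0.307, -0.0064, 0.056, 0, 0, 0.0589], [-0.307, -0.0064, 0.056, 0, 0, 0.0589], [-0.307, -0.0064, 0.056, 0, 0, 0.0589], [-0.307, -0.0064, 0.056, 0, 0, 0.0589], [-0.307, -0.0064, 0.056, 0, 0, 0.0589]]}' | python3 inch.py 0.045; python3 go.py -102 76 96 154
python3 - <<'E'
from workcell import ctrl
from h import *
ims=[]
for n,(x,y) in dict(scene=(190,120),top=(170,190)).items():
    c=ctrl.capture(n);np.savez(f"pics/{n}1.npz",**c);ims.append(cv2.resize(c["frame"][y:y+130,x:x+180,::-1],None,fx=3,fy=3)[:300])
cv2.imwrite("pics/v1.png",np.vstack(ims))
E
```

```text
time: 1.1
tcp_pos: [0.479, 0.4008, 0.1523]
orientation: [179.9, 0.0, 154.1]
ft_force: [-0.7, -0.1, 0.2]
finger_gap: 0.045
gripper_force: 0.0
t 1.1 body [-101.5   76.6] z 152.3 rpy [179.9   0.  154.1] F [-0.7 -0.1  0.2] M [-0.01  0.    0.  ] gap 0.045 gf 0.0
row [-0.0001 -0.0009  0.0563] [0.1 0.  0.1]
```

View pics/v1.png

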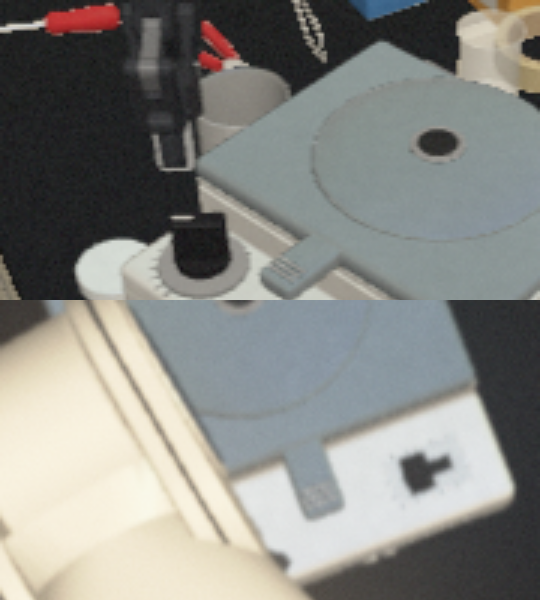

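The fingers stand above the knob, with the tips at about (247,172) in the scene view and the knob top at (256,192). I'll descend and grip.

```bash
echo '{"rows":[[0.001, -0.001, 0.03, 0, 0, 0], [0.001, -0.001, 0.05, 0, 0, 0], [0.001, -0.001, 0.056, 0, 0, 0], [0.001, -0.001, 0.056, 0, 0, 0]]}' | python3 inch.py; echo '{"rows":[[0, 0, 0, 0, 0, 0], [0, 0, 0, 0, 0, 0], [0, 0, 0, 0, 0, 0], [0, 0, 0, 0, 0, 0], [0, 0, 0, 0, 0, 0], [0, 0, 0, 0, 0, 0]]}' | python3 inch.py 0; python3 go.py -102 76 96 202.4
```

```text
time: 1.53
tcp_pos: [0.4769, 0.3999, 0.0946]
orientation: [-179.9, -0.0, 154.1]
ft_force: [-1.0, 0.0, 0.9]
finger_gap: 0.0448
gripper_force: 0.0
time: 2.03
tcp_pos: [0.4779, 0.3998, 0.0954]
orientation: [180.0, 0.0, 154.0]
ft_force: [0.1, -0.3, -0.9]
finger_gap: -0.0001
gripper_force: 0.0
t 2.03 body [-102.8   76.1] z 95.4 rpy [180.   0. 154.] F [ 0.1 -0.3 -0.9] M [-0.01  0.01 -0.03] gap -0.0001 gf 0.0
row [-0.0006  0.0005 -0.0006] [  0.    0.  -48.4]
```

```bash
python3 - <<'E'
from workcell import ctrl
from h import *
c=ctrl.capture("scene");np.savez("pics/scene2.npz",**c)
cv2.imwrite("pics/v2.png",cv2.resize(c["frame"][140:250,200:320,::-1],None,fx=5,fy=5,interpolation=2))
print(proj(c,ctrl.observe()["tcp_pos"]), proj(c,np.array([.479,.4,.116])))
E
```

```text
[254.93219739 200.70833976] [254.25657696 192.54350729]
```

View pics/v2.png

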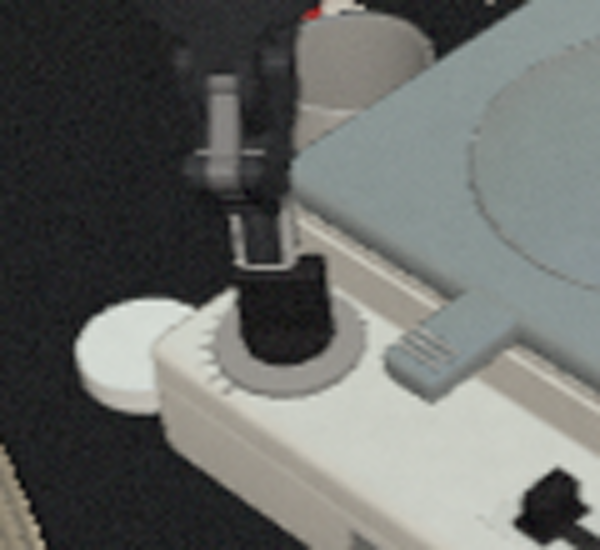

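```bash
python3 - <<'E'
from h import *
a=load("scene0")["frame"];b=load("scene2")["frame"]
print(proj(load("scene1"),np.array([.479,.4008,.1523])))
d=np.abs(a.astype(int)-b).max(2)>40
cv2.imwrite("pics/v3.png",np.hstack([cv2.resize(np.ascontiguousarray(x[178:228,230:280]),(400,400),interpolation=0) for x in (a[:,:,::-1],b[:,:,::-1])]))
E
python3 go.py
```

```text
[252.00187482 177.77409998]
t 2.08 body [-102.8   76.1] z 95.2 rpy [180.   0. 154.] F [ 0.1 -0.3 -0. ] M [ 0.05 -0.03  0.02] gap 0.0001 gf 0.0
```

View pics/v3.png

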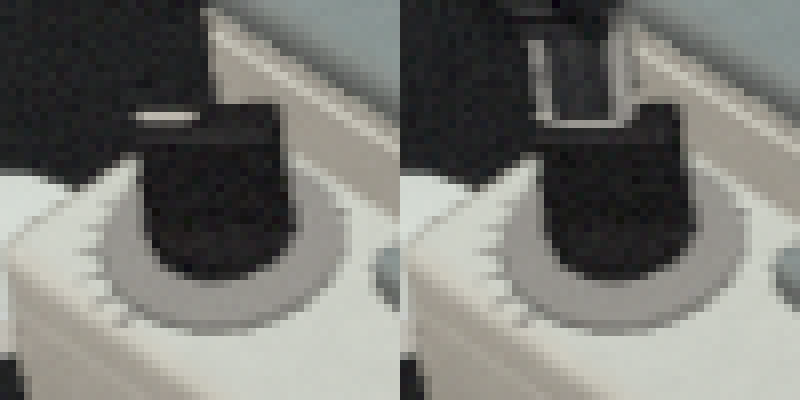

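```bash
python3 - <<'E'
from h import *
t=load("top0");s=load("scene0")
def tri(a,b):
    o,d=ray(t,*a);p,e=ray(s,*b);k=np.linalg.lstsq(np.c_[d,-e],p-o,rcond=None)[0];A=o+k[0]*d;B=p+k[1]*e;return ((A+B)/2).round(4),np.linalg.norm(A-B).round(4)
print(tri((236.6,279.1),(246.9,192.8)),tri((239.7,272.2),(255,192.8)))
for z in(.086,.116):print(onz(t,236.6,279.1,z),onz(t,239.7,272.2,z))
cv2.imwrite("pics/v4.png",cv2.resize(np.ascontiguousarray(t["frame"][250:295,215:270,::-1]),(660,540),interpolation=0))
for p in [(.479,.4,.086),(.479,.4,.116)]:print(proj(t,np.array(p)))
E
```

```text
(array([0.4652, 0.4055, 0.1162]), np.float64(0.0014)) (array([0.4792, 0.4002, 0.1148]), np.float64(0.0024))
[0.46653863 0.40943674 0.086     ] [0.4802346  0.40392337 0.086     ]
[0.46456647 0.4056853  0.116     ] [0.47790015 0.40031777 0.116     ]
[241.67169371 272.87448794]
[239.88988071 271.63036389]
```

View pics/v4.png

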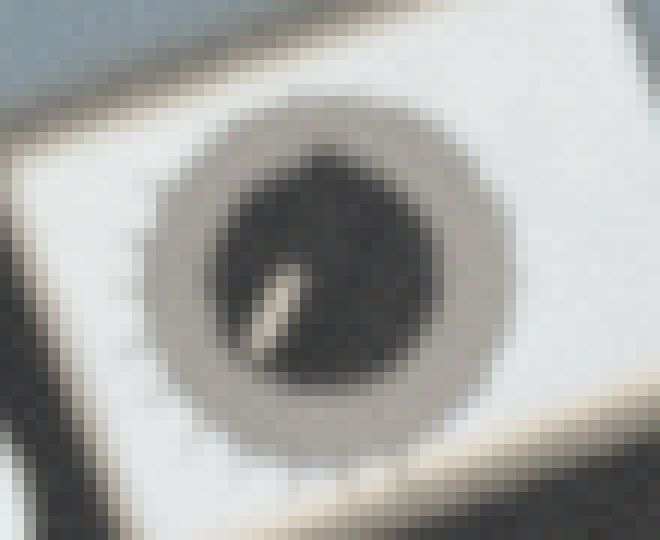

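The knob centre triangulates to (0.479, 0.400, 0.115) with its bar at -22°, so the lateral position is right, yet the fingers closed fully. I'll probe with a small turn.

Scaled: -10 degrees / 90 = -0.1111.

```bash
echo '{"rows":[[0, 0, 0, 0, 0, -0.0556], [0, 0, 0, 0, 0, -0.1111], [0, 0, 0, 0, 0, -0.1111], [0, 0, 0, 0, 0, -0.1111]]}' | python3 inch.py; python3 go.py; echo '{"rows":[[0, -0.003, 0, 0, 0, -0.1111], [0, -0.003, 0, 0, 0, -0.1111]]}' | python3 inch.py;python3 go.py; echo '{"rows":[[0, 0.006, 0, 0, 0, 0], [0, 0.006, 0, 0, 0, 0], [0, 0.006, 0, 0, 0, 0]]}' | python3 inch.py;python3 go.py
```

```text
time: 2.42
tcp_pos: [0.4778, 0.3997, 0.095]
orientation: [-180.0, -0.0, 163.9]
ft_force: [0.4, -0.4, 0.1]
finger_gap: -0.0001
gripper_force: 0.0
t 2.42 body [-103.    76.1] z 95.0 rpy [-180.    -0.   163.9] F [ 0.4 -0.4  0.1] M [ 0.02 -0.01  0.03] gap -0.0001 gf 0.0
time: 2.58
tcp_pos: [0.4769, 0.3966, 0.095]
orientation: [-180.0, -0.0, 174.2]
ft_force: [-0.5, 1.1, 0.4]
finger_gap: 0.0002
gripper_force: 0.0
t 2.58 body [-105.    73.6] z 95.0 rpy [-180.    -0.   174.2] F [-0.5  1.1  0.4] M [ 0.02 -0.06 -0.02] gap 0.0002 gf 0.0
time: 2.83
tcp_pos: [0.4776, 0.4032, 0.0949]
orientation: [180.0, 0.0, 173.9]
ft_force: [0.3, -0.2, -1.1]
finger_gap: -0.0002
gripper_force: 0.0
t 2.83 body [-101.8   79.4] z 94.9 rpy [180.    0.  173.9] F [ 0.3 -0.2 -1.1] M [-0.02 -0.04 -0.04] gap -0.0002 gf 0.0
```

```bash
python3 - <<'E'
from workcell import ctrl
from h import *
c=ctrl.capture("scene");t=ctrl.capture("top")
cv2.imwrite("pics/v5.png",np.hstack([cv2.resize(c["frame"][130:230,210:290,::-1],(400,500),interpolation=2),cv2.resize(t["frame"][180:310,160:264,::-1],(400,500),interpolation=2)]))
E
```

```text
(no output)
```

View pics/v5.png

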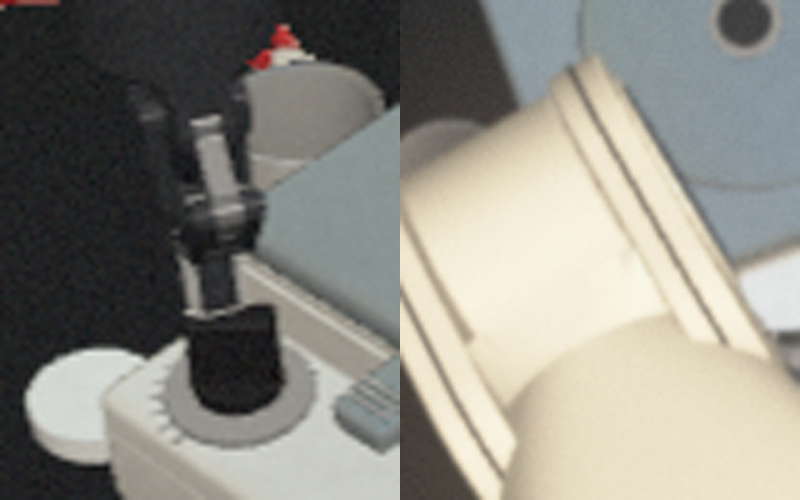

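```bash
python3 - <<'E'
from h import *
s=load("scene0");y=np.radians(69.3);a=np.array([np.cos(y),np.sin(y),0])
for off in(0,.013,.02,.033):
    p=np.array([.194,.5145,.2064+off]);print(off,[proj(s,p+k*a).round(1).tolist() for k in(-.05,0,.05)])
E
```

```text
0 [[67.4, 181.2], [75.2, 163.0], [82.5, 146.2]]
0.013 [[64.3, 175.3], [72.4, 157.1], [79.8, 140.4]]
0.02 [[62.6, 172.0], [70.8, 153.9], [78.3, 137.2]]
0.033 [[59.4, 165.9], [67.8, 147.8], [75.6, 131.1]]
```

Comparing with the starting picture, where the tips show about 20 mm above the reported TCP, the real fingertips stand about 20 mm higher than reported. I was therefore closing above the knob. I'll raise, realign, then descend lower and watch the force.

Scaled: 16 degrees / 90 = 0.1778.

```bash
echo '{"rows":[[0, 0, -0.02, 0, 0, 0.0667], [0, 0, -0.03, 0, 0, 0.1333], [0, 0, -0.03, 0, 0, 0.1778], [0, 0, -0.03, 0, 0, 0.1778], [0, 0, -0.03, 0, 0, 0.1778]]}' | python3 inch.py 0.045;  python3 go.py -101 76 80 158
```

```text
time: 3.35
tcp_pos: [0.4775, 0.4028, 0.1248]
orientation: [-180.0, -0.0, 158.1]
ft_force: [0.1, -0.6, 0.6]
finger_gap: 0.0451
gripper_force: 0.0
t 3.35 body [-102.1   79. ] z 124.8 rpy [-180.    -0.   158.1] F [ 0.1 -0.6  0.6] M [-0.05  0.   -0.03] gap 0.0451 gf 0.0
row [-0.0029 -0.0014  0.0448] [-0.  -0.   0.1]
```

```bash
echo '{"rows":[[-0.003, -0.0015, 0.01, 0, 0, 0], [-0.003, -0.0015, 0.025, 0, 0, 0], [-0.003, -0.0015, 0.032, 0, 0, 0], [-0.003, -0.0015, 0.036, 0, 0, 0]]}' | python3 inch.py; echo '{"rows":[[0, 0, 0.004, 0, 0, 0], [0, 0, 0.008, 0, 0, 0], [0, 0, 0.01, 0, 0, 0]]}' | python3 inch.py; python3 go.py;echo '{"rows":[[0, 0, 0, 0, 0, 0], [0, 0, 0, 0, 0, 0], [0, 0, 0, 0, 0, 0], [0, 0, 0, 0, 0, 0], [0, 0, 0, 0, 0, 0], [0, 0, 0, 0, 0, 0]]}' | python3 inch.py 0; python3 go.py -102 76 80 202.4
```

```text
time: 3.68
tcp_pos: [0.4791, 0.3996, 0.0869]
orientation: [-179.9, -0.1, 158.1]
ft_force: [0.5, -0.7, -0.8]
finger_gap: 0.0448
gripper_force: 0.0
time: 3.93
tcp_pos: [0.4798, 0.4003, 0.0786]
orientation: [-180.0, -0.0, 158.0]
ft_force: [0.1, -1.2, 0.2]
finger_gap: 0.0449
gripper_force: 0.0
t 3.93 body [-100.9   75.9] z 78.6 rpy [-180.   -0.  158.] F [ 0.1 -1.2  0.2] M [-0.04 -0.01 -0.  ] gap 0.0449 gf 0.0
time: 4.43
tcp_pos: [0.4799, 0.4, 0.0796]
orientation: [-180.0, 0.0, 158.0]
ft_force: [-1.8, -3.9, 4.8]
finger_gap: 0.0124
gripper_force: 59.4
t 4.43 body [-100.9   75.6] z 79.6 rpy [-180.    0.  158.] F [-1.8 -3.9  4.8] M [-0.93  0.33  0.01] gap 0.0124 gf 59.4
row [ 0.0011 -0.0004 -0.0004] [ -0.    0.  -44.4]
```

The knob is gripped (gap 12.4 mm, 59 N), so I'll turn it anticlockwise.

Scaled: -39 degrees / 90 = -0.4333.

```bash
echo '{"rows":[[0, 0, 0, 0, 0, -0.0667], [0, 0, 0, 0, 0, -0.1333], [0, 0, 0, 0, 0, -0.2], [0, 0, 0, 0, 0, -0.2667], [0, 0, 0, 0, 0, -0.3333], [0, 0, 0, 0, 0, -0.4], [0, 0, 0, 0, 0, -0.4333], [0, 0, 0, 0, 0, -0.4333]]}' | python3 inch.py; python3 go.py; echo '{"rows":[[0, 0, 0, 0, 0, -0.0222], [0, 0, 0, 0, 0, -0.0444], [0, 0, 0, 0, 0, -0.0444]]}' | python3 inch.py; python3 go.py -102 76 80 202.4;
```

```text
time: 5.1
tcp_pos: [0.4798, 0.3993, 0.0795]
orientation: [-179.9, -0.0, -162.8]
ft_force: [-1.6, -7.4, 5.9]
finger_gap: 0.0124
gripper_force: 59.5
t 5.1 body [-101.2   75. ] z 79.5 rpy [-179.9   -0.  -162.8] F [-1.6 -7.4  5.9] M [-1.58  0.43  0.05] gap 0.0124 gf 59.5
time: 5.35
tcp_pos: [0.4799, 0.3993, 0.0795]
orientation: [-179.9, -0.0, -158.9]
ft_force: [-1.4, -8.1, 6.5]
finger_gap: 0.0121
gripper_force: 59.5
t 5.35 body [-101.2   74.9] z 79.5 rpy [-179.9   -0.  -158.9] F [-1.4 -8.1  6.5] M [-1.62  0.42 -0.01] gap 0.0121 gf 59.5
row [ 0.0008  0.0011 -0.0005] [-0.1 -0.  -1.3]
```

Scaled: -2 degrees / 90 = -0.0222.

```bash
for i in 1 2 3; do echo '{"rows":[[0, 0, 0, 0, 0, -0.0111], [0, 0, 0, 0, 0, -0.0222], [0, 0, 0, 0, 0, -0.0222]]}' | python3 inch.py >/dev/null; python3 go.py; done
```

```text
t 5.6 body [-101.2   74.9] z 79.6 rpy [-179.9   -0.  -157. ] F [-1.7 -7.8  7.1] M [-1.66  0.42 -0.03] gap 0.0123 gf 59.5
t 5.85 body [-101.2   74.8] z 79.5 rpy [-179.9   -0.  -155. ] F [-2.8 -6.9  6.7] M [-1.54  0.47 -0.9 ] gap 0.0124 gf 62.6
t 6.1 body [-101.2   74.9] z 79.6 rpy [-179.9   -0.  -153.1] F [-2.4 -5.7  7.3] M [-1.53  0.49 -1.42] gap 0.0123 gf 71.7
```

The stop is felt: the moment rises to -1.4 N·m after about 47° of turn. I'll release and go to the tab.

```bash
echo '{"rows":[[0, 0, 0, 0, 0, 0], [0, 0, 0, 0, 0, 0], [0, 0, 0, 0, 0, 0], [0, 0, 0, 0, 0, 0], [0, 0, -0.02, 0, 0, 0], [0, 0, -0.05, 0, 0, 0], [0, 0, -0.07, 0, 0, 0], [0, 0, -0.07, 0, 0, 0]]}' | python3 inch.py 0.05; python3 go.py -88 0 110 -157; python3 - <<'E'
from workcell import ctrl
import numpy as np
for n in("scene","top"):np.savez(f"pics/{n}6.npz",**ctrl.capture(n))
E
```

```text
time: 6.77
tcp_pos: [0.4814, 0.4016, 0.1535]
orientation: [180.0, 0.4, -152.9]
ft_force: [0.4, -0.4, -0.9]
finger_gap: 0.0501
gripper_force: 0.0
t 6.77 body [-98.9  76.5] z 153.5 rpy [ 180.     0.4 -152.9] F [ 0.4 -0.4 -0.9] M [-0.02  0.03 -0.03] gap 0.0501 gf 0.0
row [-0.0044 -0.0772  0.0435] [0.1 0.4 4.1]
```

Scaled: 4 degrees / 90 = 0.0444.

```bash
echo '{"rows":[[0, -0.03, 0, 0, 0, 0.0222], [-0.004, -0.077, 0, 0, 0, 0.0444], [-0.004, -0.077, 0, 0, 0, 0.0444], [-0.004, -0.077, 0.02, 0, 0, 0.0444], [-0.004, -0.077, 0.043, 0, 0, 0.0444], [-0.004, -0.077, 0.043, 0, 0, 0.0444], [-0.004, -0.077, 0.043, 0, 0, 0.0444]]}' | python3 inch.py; python3 go.py -88 0 71 -157; python3 - <<'E'
from workcell import ctrl
from h import *
import os
c=ctrl.capture("scene");z=load("scene6")["frame"]
cv2.imwrite("pics/v7.png",np.hstack([cv2.resize(np.ascontiguousarray(f[140:240,220:320,::-1]),(400,400),interpolation=2) for f in(z,c["frame"])]))
E
```

```text
time: 7.45
tcp_pos: [0.5173, 0.3331, 0.1044]
orientation: [-180.0, -0.2, -157.0]
ft_force: [-0.9, 0.8, 0.6]
finger_gap: 0.05
gripper_force: 0.0
t 7.45 body [-91.8  -0.5] z 104.4 rpy [-180.    -0.2 -157. ] F [-0.9  0.8  0.6] M [ 0.04 -0.    0.02] gap 0.05 gf 0.0
row [-0.004   0.0005  0.0334] [-0.  -0.2  0. ]
```

View pics/v7.png

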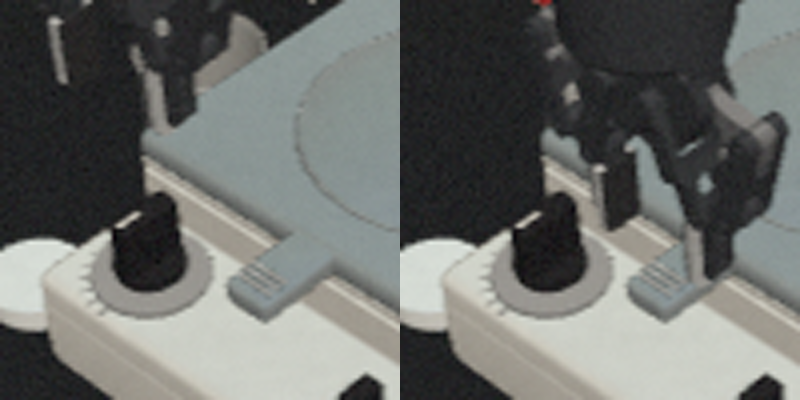

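```bash
python3 - <<'E'
from h import *
s=load("scene0");H=np.radians(22.4);u=np.array([-np.sin(H),np.cos(H),0]);x=np.array([np.cos(H),np.sin(H),0])
O=np.array([.602,.3686,0])
for z in(.104,.124,.132):
    p=np.array([.5173,.3331,z]);print(z,proj(s,p+.03*u).round(1),proj(s,p).round(1),proj(s,p-.03*u).round(1))
for bx in(-110,-88,-64):print(bx,[proj(s,O+bx/1e3*x+k*u+[0,0,.115]).round(1).tolist() for k in(.014,-.014)])
E
```

```text
0.104 [275.2 205.3] [286.3 212.5] [297.8 220. ]
0.124 [274.4 197.6] [285.7 204.8] [297.3 212.2]
0.132 [274.1 194.4] [285.4 201.6] [297.2 209. ]
-110 [[273.6, 209.8], [284.2, 216.7]]
-88 [[281.9, 203.7], [292.6, 210.5]]
-64 [[290.8, 197.3], [301.4, 203.9]]
```

The knob now shows its bar along the machine's x, so it is off. The tips at (275,197) and (297,210) straddle the tab and confirm a +20 mm tip offset in z. I'll descend and pinch.

```bash
echo '{"rows":[[-0.005, 0, 0.015, 0, 0, 0], [-0.005, 0, 0.028, 0, 0, 0], [-0.005, 0, 0.034, 0, 0, 0], [-0.005, 0, 0.034, 0, 0, 0]]}' | python3 inch.py; python3 go.py;echo '{"rows":[[0, 0, 0, 0, 0, 0], [0, 0, 0, 0, 0, 0], [0, 0, 0, 0, 0, 0], [0, 0, 0, 0, 0, 0], [0, 0, 0, 0, 0, 0]]}' | python3 inch.py 0.0; python3 go.py
```

```text
time: 7.83
tcp_pos: [0.5225, 0.3356, 0.0715]
orientation: [-180.0, -0.1, -156.9]
ft_force: [-0.9, -0.1, 0.7]
finger_gap: 0.0498
gripper_force: 0.0
t 7.83 body [-86.1  -0.2] z 71.5 rpy [-1.800e+02 -1.000e-01 -1.569e+02] F [-0.9 -0.1  0.7] M [ 0.03  0.01 -0.04] gap 0.0498 gf 0.0
time: 8.25
tcp_pos: [0.5237, 0.335, 0.0735]
orientation: [-179.9, 0.1, -157.0]
ft_force: [-0.4, -5.9, 5.8]
finger_gap: 0.0264
gripper_force: 60.0
t 8.25 body [-85.2  -1.2] z 73.5 rpy [-1.799e+02  1.000e-01 -1.570e+02] F [-0.4 -5.9  5.8] M [-1.08  0.01 -0.17] gap 0.0264 gf 60.0
```

The tab is gripped, so I'll tug it up in small steps.

```bash
for i in 1 2 3; do echo '{"rows":[[0, 0, -0.001, 0, 0, 0], [0, 0, -0.002, 0, 0, 0], [0, 0, -0.002, 0, 0, 0]]}' | python3 inch.py >/dev/null; python3 go.py;done
```

```text
t 8.5 body [-85.2  -1.2] z 74.6 rpy [-1.799e+02  1.000e-01 -1.570e+02] F [ 3.2 -3.7 -2.8] M [-0.88 -0.55 -0.19] gap 0.0268 gf 59.1
t 8.75 body [-85.1  -1.2] z 76.4 rpy [-1.799e+02  1.000e-01 -1.570e+02] F [ 5.2 -3.  -3.9] M [-0.84 -0.57 -0.21] gap 0.0266 gf 59.1
t 9.0 body [-85.2  -1.2] z 77.7 rpy [-179.9    0.  -157. ] F [ 6.6 -3.  -8.4] M [-0.76 -0.8  -0.17] gap 0.0265 gf 59.9
```

```bash
for i in 1 2; do echo '{"rows":[[0, 0, -0.001, 0, 0, 0], [0, 0, -0.0015, 0, 0, 0], [0, 0, -0.0015, 0, 0, 0]]}' | python3 inch.py >/dev/null; python3 go.py;done
```

```text
t 9.25 body [-85.2  -1.2] z 78.3 rpy [-179.9   -0.  -157. ] F [  9.3  -2.3 -13.7] M [-0.52 -1.26 -0.14] gap 0.0269 gf 60.1
t 9.5 body [-84.9  -1.2] z 80.9 rpy [-179.9    0.  -157. ] F [ 6.3 -2.7 -5.6] M [-0.71 -0.68 -0.09] gap 0.0262 gf 62.3
```

```bash
for i in 1 2 3; do echo '{"rows":[[0, 0, -0.001, 0, 0, 0], [0, 0, -0.0015, 0, 0, 0], [0, 0, -0.0015, 0, 0, 0]]}' | python3 inch.py >/dev/null; python3 go.py;done; python3 - <<'E'
from workcell import ctrl
from h import *
c=ctrl.capture("scene");np.savez("pics/scene8.npz",**c)
cv2.imwrite("pics/v8.png",np.hstack([cv2.resize(np.ascontiguousarray(f[165:285,255:405,::-1]),(400,320),interpolation=2) for f in(load("scene6")["frame"],c["frame"])]))
E
```

```text
t 9.75 body [-84.7  -1.2] z 82.7 rpy [-1.799e+02  1.000e-01 -1.570e+02] F [ 7.2 -2.7 -3.9] M [-0.75 -0.79 -0.16] gap 0.0265 gf 62.3
t 10.0 body [-84.5  -1.2] z 84.2 rpy [-1.799e+02  1.000e-01 -1.570e+02] F [ 6.7 -2.1 -4.8] M [-0.66 -0.95 -0.28] gap 0.0266 gf 62.3
t 10.25 body [-84.3  -1.2] z 85.8 rpy [-1.799e+02  1.000e-01 -1.570e+02] F [ 8.6 -1.5 -3.9] M [-0.59 -1.05 -0.24] gap 0.0267 gf 62.3
```

View pics/v8.png

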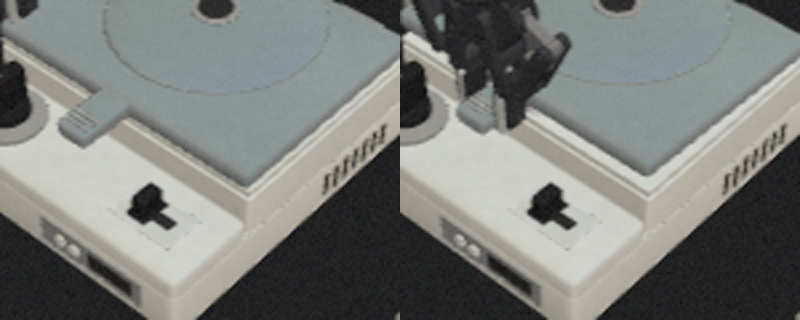

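The right half shows the front edge raised: the lid corner is about 4 px (10 mm) higher and the white rim is uncovered, while the slide has not moved. The lid has risen well past 4 mm, so the catch is not holding it and the slide stays at home. I'll swing the lid up along its arc.

```bash
echo '{"rows":[[-0.001, 0, -0.011, 0, 0, 0], [-0.0026, 0, -0.0217, 0, 0, 0], [-0.0047, 0, -0.0323, 0, 0, 0], [-0.0073, 0, -0.043, 0, 0, 0], [-0.0104, 0, -0.0534, 0, 0, 0], [-0.0141, 0, -0.0636, 0, 0, 0], [-0.0183, 0, -0.0737, 0, 0, 0], [-0.0183, 0, -0.0737, 0, 0, 0]]}' | python3 inch.py >/dev/null; python3 go.py; python3 - <<'E'
from workcell import ctrl
from h import *
a=load("scene8")["frame"];c=ctrl.capture("scene");np.savez("pics/scene9.npz",**c)
h=cv2.cvtColor(c["frame"],cv2.COLOR_RGB2HSV)
# dark rotor hub hole in lid dome (moves with the lid)
for f in(a,c["frame"]):
    g=cv2.cvtColor(f,cv2.COLOR_RGB2GRAY)
    m=(cv2.inRange(g,0,60));m[:100]=0;m[260:]=0;m[:,:300]=0;m[:,430:]=0
    n,_,st,ce=cv2.connectedComponentsWithStats(m)
    print([(ce[i].round(1).tolist(),int(st[i,4])) for i in range(1,n) if st[i,4]>40])
E
```

```text
t 10.97 body [-64.6  -1.2] z 160.9 rpy [-179.9    0.3 -157. ] F [11.4 -1.9 -8.5] M [-0.46 -1.63 -0.36] gap 0.0263 gf 60.4
[([403.7, 192.2], 4891), ([322.1, 133.0], 881), ([374.0, 136.0], 157), ([336.1, 164.9], 75), ([305.2, 190.3], 236), ([310.7, 242.2], 146)]
[([316.0, 132.9], 1444), ([404.1, 192.9], 4784), ([374.0, 136.0], 157), ([310.7, 242.2], 146)]
```

```bash
echo '{"rows":[[-0.0047, 0, -0.0098, 0, 0, 0], [-0.0098, 0, -0.0194, 0, 0, 0], [-0.0154, 0, -0.0288, 0, 0, 0], [-0.0215, 0, -0.0378, 0, 0, 0], [-0.028, 0, -0.0465, 0, 0, 0], [-0.0349, 0, -0.0549, 0, 0, 0], [-0.0423, 0, -0.063, 0, 0, 0], [-0.0502, 0, -0.0706, 0, 0, 0], [-0.0502, 0, -0.0706, 0, 0, 0]]}' | python3 inch.py >/dev/null; python3 go.py; echo '{"rows":[[-0.0081, 0, -0.0072, 0, 0, 0], [-0.0166, 0, -0.0141, 0, 0, 0], [-0.0254, 0, -0.0205, 0, 0, 0], [-0.0346, 0, -0.0264, 0, 0, 0], [-0.044, 0, -0.0319, 0, 0, 0], [-0.0496, 0, -0.0351, 0, 0, 0], [-0.0496, 0, -0.0351, 0, 0, 0], [-0.0496, 0, -0.0351, 0, 0, 0], [-0.0496, 0, -0.0351, 0, 0, 0]]}' | python3 inch.py >/dev/null; python3 go.py
```

```text
t 11.77 body [-15.3  -1.1] z 229.3 rpy [-179.9    0.  -157.1] F [ 7.2 -4.2 -9.6] M [-0.96 -1.19 -0.22] gap 0.0264 gf 61.4
t 12.52 body [32.8 -1. ] z 262.8 rpy [-179.8   -0.2 -157. ] F [  7.2  -6.5 -11.5] M [-1.38 -1.05  0.19] gap 0.0267 gf 59.9
```

```bash
echo '{"rows":[[0, 0, 0, 0, 0, 0], [0, 0, 0, 0, 0, 0], [0, 0, 0, 0, 0, 0], [0, 0, 0, 0, 0, 0], [0, 0, 0, 0, 0, 0], [0, 0, 0, 0, 0, 0]]}' | python3 inch.py>/dev/null; python3 go.py; python3 - <<'E'
from workcell import ctrl
from h import *
c=ctrl.capture("scene");f=c["frame"]
g=np.abs(f.astype(int)-load("scene0")["frame"]).max(2)
H=np.radians(22.4);x=np.array([np.cos(H),np.sin(H),0]);u=np.array([-np.sin(H),np.cos(H),0]);O=np.array([.602,.3686,0])
# along lid's right strip (y=-95): distance r from hinge; changed & grey if lid is there
for th in(.7,.85,.95,1.05,1.15):
    r=[]
    for y in(-.1,.1):
      for R in(.10,.15,.18,.188,.2,.21):
        P=O+x*(.130-R*np.cos(th)-.013*np.sin(th)*-1*-1)+u*y+[0,0,.104+R*np.sin(th)+.013*np.cos(th)]
        p=proj(c,P).round().astype(int);r.append((p.tolist(),f[p[1],p[0]].tolist()) if 0<=p[0]<640 and 0<=p[1]<480 else None)
    print(th,r[:6])
E
```

```text
t 13.02 body [32.7 -1. ] z 262.8 rpy [-179.8   -0.2 -157. ] F [  7.   -6.  -11.1] M [-1.39 -1.17  0.19] gap 0.0261 gf 59.9
0.7 [([376, 169], [205, 209, 200]), ([364, 165], [205, 207, 198]), ([356, 162], [180, 178, 169]), ([354, 161], [170, 168, 160]), ([350, 160], [183, 185, 179]), ([348, 159], [170, 166, 157])]
0.85 [([379, 163], [57, 59, 54]), ([369, 154], [90, 90, 85]), ([363, 149], [87, 88, 84]), ([361, 147], [90, 88, 86]), ([359, 145], [88, 86, 83]), ([356, 143], [88, 86, 82])]
0.95 [([382, 158], [57, 59, 55]), ([374, 147], [55, 56, 54]), ([368, 140], [60, 61, 59]), ([367, 138], [66, 68, 65]), ([365, 135], [63, 66, 64]), ([363, 132], [61, 64, 63])]
1.05 [([385, 155], [63, 64, 64]), ([378, 141], [61, 64, 62]), ([374, 132], [63, 65, 64]), ([373, 129], [107, 108, 106]), ([371, 125], [134, 142, 138]), ([370, 122], [138, 148, 146])]
1.15 [([387, 151], [63, 64, 64]), ([383, 135], [75, 77, 75]), ([380, 124], [138, 147, 146]), ([379, 121], [180, 129, 65]), ([378, 117], [178, 128, 60]), ([377, 113], [178, 128, 61])]
```

The lid's dark underside and grey front edge show up where a lid angle of about 1.05–1.1 rad would put them. The pinch is steady, so I'll hand the job in.

```bash
python3 -c "
from workcell import ctrl
print(ctrl.close_job())"
```

```text
the job is handed in; nothing more can be done
None
```

The job is handed in, with no verdict shown: the knob is at its off stop, the tug showed the catch was not holding (so the slide stayed at home), and the gripper is holding the lid up at about 60°.

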